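Swap the brakes of two rolling worktop trays

ROBOT

A 7-joint arm with a two-finger parallel gripper is mounted at the origin on a cart in front of the work surface, level with it; the furniture and walls round the work are solid. World frame = base frame: x ahead of the robot, y to its left, z up, the work surface at z = 0. Lengths are in mm, angles in rad, forces in N, time in s.
With the tool pointing down it reaches from about 400 to 900 mm from the base axis. Payload 5.6 kg.
Tool frame: the origin (TCP) lies between the finger pads; the fingertips stand 8 mm ahead of it and the grasp point (between the pads) lies 11 mm behind it (ctrl.finger_overhang is the z of the fingertips in the tool frame, in mm); z points along the fingers, y is the line along which they close (so a half turn about z gives the same grasp; the last joint's range is limited). The gripper opens to 92 mm and grips with 3 to 60 N. Pads are 20 mm wide; open, the fingers measure 128 mm over their backs; the gripper's body (75 mm by 189 mm) begins 69 mm behind the grasp point.
Start: joints at [1.071, 0.468, -0.012, 1.603, 0.006, 1.071, -0.056], TCP at [286.663, -583.381, 222.592] pointing down, gripper open.
Joint ranges: [-2.53, 2.53], [-0.31, 2.02], [-1.57, 1.55], [0.28, 2.44], [-1.29, 4.43], [0.15, 1.84], [-2.92, 2.92]. Speed limits (rad/s): [2.57, 2.57, 3.14, 3.14, 3.14, 3.14, 3.14].

INTERFACE

Orientations are given as a unit quaternion [w, x, y, z].
In Python, from workcell import ctrl, read_camera, job gives the robot as it stands.
- The arm moves only by the tool jog_arm, never from a script. Its argument "plan" is a list that holds one entry, the list of rows, each a list of 6 numbers: the shift along the tool's x, y, z in m, then the turn, a rotation vector about the tool's x, y, z in degrees. A call has 1 to 8 rows; each row shifts and turns the commanded pose from where the row before left it, along the tool's axes as they then stand; what a row does not reach is not made up. A row lasts 1/12 s, in which the tool goes at most 41.7 mm and 7.16 degrees, less where a joint would pass 70% of its speed; a pose out of reach is approached as far as the arm can. A call with a gripper value outside its range is refused whole. "hand" is the gripper command: -1 is fully open, 1 is shut, values between are in proportion, set as the call begins (left out, the last holds). The fingers move at their own pace and stop on an object; "squeeze" is the grip in N (left out, the last holds). Time passes only in rows, so rows that do not move let the fingers close. It gives the time, the measured TCP pose, the force, the opening and the grip force at its end, in the units of the state.
- ctrl.sense(): the state, without advancing time (a new reading comes with each control period).
- read_camera(name): name is "scene" or "top"; returns a dict with "image" (384x512x3 uint8, red, green, blue), "fovy" (degrees; the focal length in pixels is half the picture's height over the tangent of half this angle, whatever the lens; pixels are square), "cx", "cy" (the principal point, pixels), "k1" (the pictures are not rectified: a ray, as slopes to the right and down, at radius r is drawn at 1 + k1 r^2 times it, then the intrinsics apply), "R" (3x3) and "t" (3): a world point X has camera coordinates R X + t. Camera axes: x right, y down, z forward; pixel columns grow to the right and rows downward; lengths in mm; the calibration is good to about 2 mm. A picture is of the moment at which its call begins. There is no depth.
- job.sign_off(): hands the job in; it is judged then, once.
The state is a dict: "time": time; "joints": joint angles; "joint_velocities": joint speeds; "effort": joint torques, N m; "eef_pos": TCP position; "orientation": TCP orientation; "ft_force": force on the tool from outside, world axes, zero at the start; "ft_torque": the same for the moment, N m; "opening": finger opening in mm; "finger_force": force on a finger pad.
Only numpy, scipy, OpenCV 4.12 (cv2) and the standard library are available. Lean on these libraries where they do the work, as an engineer would, in place of code of your own. Each camera call takes 0.05 s, during which the arm holds its last target. There are 200 camera calls.

TASK

Two small trays on castors stand on the worktop. The one with the red tea caddy is loose: push its red brake lever all the way down so that it stays put. Only then flick up the brake lever of the tray with the orange mug, all the way, so that this one can be rolled away next; both trays must never be unbraked at the same time, and at the end the caddy's tray is braked and the mug's tray is free.

Things in the scene. Friction and masses are not known exactly. Their poses are not given: they have to be found in the camera images.
- caddy_trolley_brake (a joint): Brake lever of the white tray (180x150 mm, rim 70 mm high) carrying the red tea caddy (86 mm across, 150 tall). Rad: 0 = fully up, released (slopes 0.8 rad above level); 0.9 = fully down, braked (0.1 rad below level); hard stops at both. Starts up, within 0.1 of 0. Stiff hinge: about 3.5 N at the pedal moves it, it stays where left. The tray does not shift under such forces.
- caddy_trolley_pedal (a point): Centre of that lever's red pedal, 36 mm long, 24 wide, 12 thick. Axes: x along the lever from pedal to hinge, y along the hinge pin (level), z out of the pedal's upper face. The hinge pin lies 85 mm away along +x, 55 mm above the worktop, at the middle of the tray side nearest the robot; pedal centre 116 mm above the worktop when up, 47 mm when down. 50 mm free on both sides.
- mug_trolley_brake (a joint): Brake lever of the other tray, which is alike but carries the orange mug (81 mm across, 101 mm tall). Same values: 0 = fully up, released; 0.9 = fully down, braked. It starts down, between 0.8 and 0.9, and is just as stiff.
- mug_trolley_pedal (a point): Centre of the red pedal of the mug tray's lever, same size, axes and hinge position as the other. When it is down there is 40 mm of free height under the pedal, so it can be pinched by its two sides (24 mm) from above and raised in an arc of 85 mm radius about the hinge.

How it is judged:
By the outcome, as a careful person would: the job done as asked, in the order asked, and still so for the second after the job is handed in, with the robot touching nothing.
It also fails if it takes over 45 s, if anything falls off the work surface, if the arm or the gripper's body presses on something with over 40 N, if the wrist force passes 120 N, or if a joint passes its speed limit or range.

## Working session

There is one attempt and no reset: what is moved stays moved. The work goes in short steps, Python scripts to look and compute and a tool call to move; the robot and the scene stay as the last step left them, time stands still between calls to the robot, and variables do not carry over. Pictures are saved under pics/ and viewed, at most 10 in all, crops included, and the job is handed in when it is done.

Besides the shell and the picture viewer there is one more tool, called after "Request:" as name([rows], argument=value, ...), one row to a line, values as JSON. jog_arm: Moves the arm, as the interface text tells. Its arguments: {"type":"object","properties":{"plan":{"type":"array","items":{"type":"array","items":{"type":"array","items":{"type":"number"}}}},"hand":{"type":"number"},"squeeze":{"type":"number"}},"required":["plan"]}

```bash
mkdir -p pics; cat > h.py <<'E'
import numpy as np, cv2
from workcell import ctrl, read_camera, job
def ray(c,u,v):
    f=c["image"].shape[0]/2/np.tan(np.radians(c["fovy"])/2)
    d=np.array([(u-c["cx"])/f,(v-c["cy"])/f]);s=d.copy()
    for _ in range(30): s=d/(1+c["k1"]*(s@s))
    R=np.array(c["R"]);t=np.array(c["t"])
    w=R.T@np.array([s[0],s[1],1]); return -R.T@t, w/np.linalg.norm(w)
def onz(c,u,v,z):
    o,w=ray(c,u,v); return o+w*(z-o[2])/w[2]
def tri(r1,r2):
    (a,u),(b,v)=r1,r2
    s=np.linalg.lstsq(np.c_[u,-v],b-a,rcond=None)[0]
    p,q=a+s[0]*u,b+s[1]*v
    return (p+q)/2,np.linalg.norm(p-q)
def red(c):
    h=cv2.cvtColor(np.array(c["image"]),cv2.COLOR_RGB2HSV)
    m=((h[...,0]<8)|(h[...,0]>172))&(h[...,1]>130)&(h[...,2]>60)
    n,l,s,ce=cv2.connectedComponentsWithStats(m.astype(np.uint8))
    return [(s[i].tolist(),ce[i].round(1).tolist()) for i in range(1,n) if s[i][4]>15]
E
python3 - <<'E'
from h import *
ims=[]
for n in("scene","top"):
    c=read_camera(n);ims.append(np.array(c["image"]))
    print(n,c["fovy"],c["k1"],ray(c,c["cx"],c["cy"]))
    for b in red(c): print(b, onz(c,*b[1],80).round())
    cv2.imwrite(f"pics/{n}0.png",cv2.cvtColor(ims[-1],cv2.COLOR_RGB2BGR))
s=ctrl.sense();print(s["eef_pos"],s["orientation"],s["opening"],s["time"])
E
```

```text
scene 52.23761713902381 -0.06512998427782733 (array([ -4.82890863, 495.01029118, 531.10190617]), array([ 0.65113991, -0.58435858, -0.48429523]))
([218, 132, 34, 60, 1733], [235.0, 160.5]) [ 767. -122.   80.]
([287, 184, 16, 11, 89], [294.9, 189.0]) [ 548. -132.   80.]
([197, 270, 21, 18, 226], [207.2, 278.5]) [422. 214.  80.]
top 48.86866475533151 -0.1573624743466603 (array([ 466.91899722,   -2.3708524 , 1025.42949541]), array([ 0.0736167 , -0.01315149, -0.99719989]))
([269, 100, 41, 47, 1411], [287.4, 123.1]) [714. -77.  80.]
([290, 204, 12, 15, 139], [295.6, 211.6]) [511. -93.  80.]
([164, 232, 12, 16, 159], [169.5, 239.9]) [449. 190.  80.]
[ 286.39069927 -582.9405465   221.75570699] [-7.38844825e-04  9.74039302e-01  2.26377626e-01 -2.50650982e-04] 91.89953290540025 0.1
```

View pics/scene0.png

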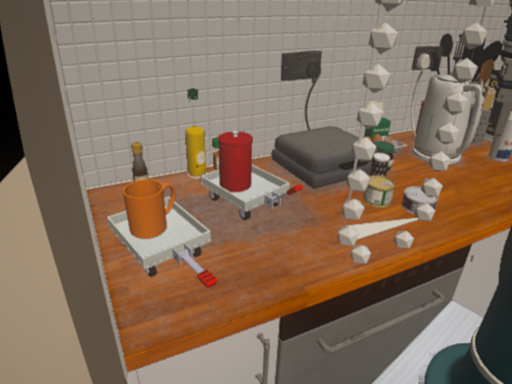

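View pics/top0.png

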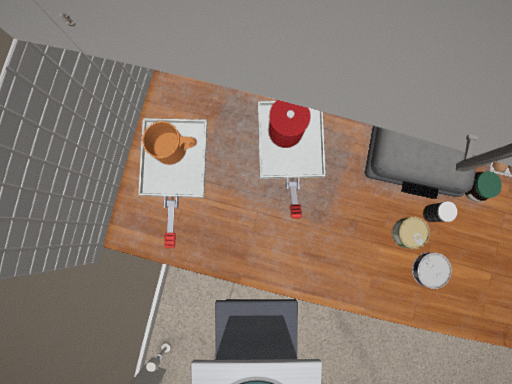

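The scene view shows the mug tray's pedal at about (207,278) and the caddy tray's at (295,189). In the top view they are at (170,240) and (295,212), with the levers pointing towards the robot. I'll triangulate the pedals and estimate the lever directions from the top view.

```bash
cat > m.py <<'E'
from h import *
cs=read_camera("scene");ct=read_camera("top")
rs=sorted([b for b in red(cs) if b[0][4]<700],key=lambda b:-b[1][0]);rt=sorted([b for b in red(ct) if b[0][4]<700],key=lambda b:-b[1][0])
for n,a,b in zip(("caddy","mug"),rs,rt):
    print(n,a,b,[np.round(x,1) for x in tri(ray(cs,*a[1]),ray(ct,*b[1]))])
E
python3 - <<'E'
from m import *
# tray white mask in top: oriented rectangles, plus pedals
im=np.array(ct["image"]);h=cv2.cvtColor(im,cv2.COLOR_RGB2HSV)
m=((h[...,1]<45)&(h[...,2]>140)).astype(np.uint8); m[:90]=0;m[260:]=0
m=cv2.morphologyEx(m,cv2.MORPH_CLOSE,np.ones((5,5)));m=cv2.morphologyEx(m,cv2.MORPH_OPEN,np.ones((9,9)))
for k in cv2.findContours(m,0,2)[0]:
    if cv2.contourArea(k)>1500:
        bp=cv2.boxPoints(cv2.minAreaRect(k));print(bp.round().tolist());print(np.array([onz(ct,*p,70)[:2] for p in bp]).round())
for p,u in(("caddy",(292,183)),("mug",(171,201))): print(p,"hinge approx",onz(ct,*u,55).round())
big=cv2.resize(im[90:260,120:340],None,fx=3.5,fy=3.5,interpolation=2)
cv2.imwrite("pics/topcrop.png",cv2.cvtColor(big,cv2.COLOR_RGB2BGR))
E
```

```text
caddy ([287, 184, 16, 11, 88], [294.9, 189.0]) ([290, 204, 12, 15, 137], [295.6, 211.5]) [array([510.2, -89.6, 110.7]), np.float64(0.4)]
mug ([197, 270, 21, 18, 225], [207.2, 278.5]) ([164, 232, 12, 16, 161], [169.5, 239.9]) [array([448.8, 196.5,  51.5]), np.float64(0.5)]
[[138.0, 206.0], [141.0, 116.0], [206.0, 119.0], [203.0, 209.0]]
[[527. 267.]
 [736. 263.]
 [727. 110.]
 [520. 117.]]
[[255.0, 90.0], [502.0, 90.0], [502.0, 189.0], [255.0, 189.0]]
[[ 797.   -3.]
 [ 813. -623.]
 [ 562. -601.]
 [ 564.   -2.]]
caddy hinge approx [579. -88.  55.]
mug hinge approx [538. 193.  55.]
```

View pics/topcrop.png

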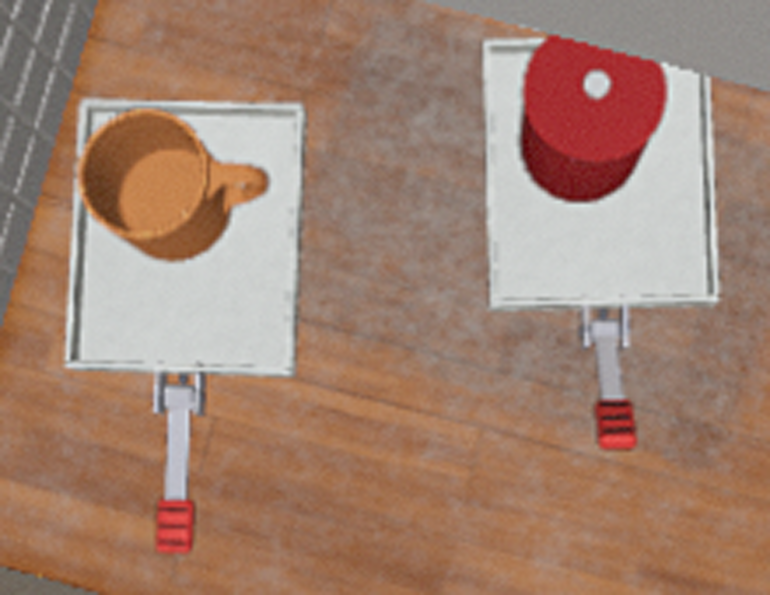

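The crop shows both levers running almost along world x. The mug pedal is at crop (175,525) with its hinge at (180,393), and the caddy pedal is at (615,424) with its hinge at (606,325). Triangulated heights of 111 mm (up) and 51 mm (down) match the text. Next I'll go above the caddy pedal.

Request:
jog_arm([
  [[0,0,0,0,0,6.55],[0,0,0,0,0,6.55],[0,0,0,0,0,6.55],[0,0,0,0,0,6.55],[0.0153,-0.033,0,0,0,0],[0.0153,-0.033,0,0,0,0],[0.0153,-0.033,0,0,0,0],[0.0153,-0.033,0,0,0,0]],
], hand=1, squeeze=20)

```text
time: 0.87
eef_pos: [348.3, -449.8, 222.3]
orientation: [-0.0, 1.0, -0.0, -0.0]
ft_force: [1.3, -0.2, -0.1]
opening: 41.0
finger_force: 0.0
```

Request:
jog_arm([
  [[0.0153,-0.033,0,0,0,0],[0.0153,-0.033,0,0,0,0],[0.0153,-0.033,0,0,0,0],[0.0153,-0.033,0,0,0,0],[0.0153,-0.033,0,0,0,0],[0.0153,-0.033,0,0,0,0],[0.0153,-0.033,0,0,0,0],[0.0153,-0.033,0,0,0,0]],
])

```text
time: 1.53
eef_pos: [470.8, -185.8, 222.7]
orientation: [0.0, 1.0, -0.0, 0.0]
ft_force: [0.6, -0.3, 0.7]
opening: 0.7
finger_force: 0.0
```

Request:
jog_arm([
  [[0.0153,-0.033,0,0,0,0],[0.0153,-0.033,0,0,0,0],[0.0153,-0.033,0,0,0,0],[0,0,0,0,0,0]],
])

```text
time: 1.87
eef_pos: [518.9, -80.5, 222.8]
orientation: [-0.002, 1.0, 0.005, 0.001]
ft_force: [-0.9, -0.1, -0.2]
opening: -0.0
finger_force: 0.0
```

Request:
jog_arm([
  [[-0.01,0.005,0.02,0,0,0],[-0.009,0.004,0.02,0,0,0],[0,0,0.02,0,0,0],[0,0,0.01,0,0,0],[0,0,0,0,0,0]],
])

```text
time: 2.28
eef_pos: [495.9, -97.4, 150.6]
orientation: [-0.0, 1.0, -0.0, -0.002]
ft_force: [-0.1, 0.2, -0.6]
opening: 0.4
finger_force: 0.0
```

```bash
python3 - <<'E'
from m import *
print(ctrl.sense()["eef_pos"])
im=np.array(cs["image"])[120:330,170:420]
cv2.imwrite("pics/s1.png",cv2.cvtColor(cv2.resize(im,None,fx=2.8,fy=2.8,interpolation=2),cv2.COLOR_RGB2BGR))
E
```

```text
caddy ([507, 102, 5, 8, 32], [509.3, 105.4]) ([164, 232, 12, 16, 159], [169.5, 239.9]) [array([283.8,  76.1, 428.4]), np.float64(354.4)]
[497.90343675 -97.45176628 152.91284915]
```

View pics/s1.png

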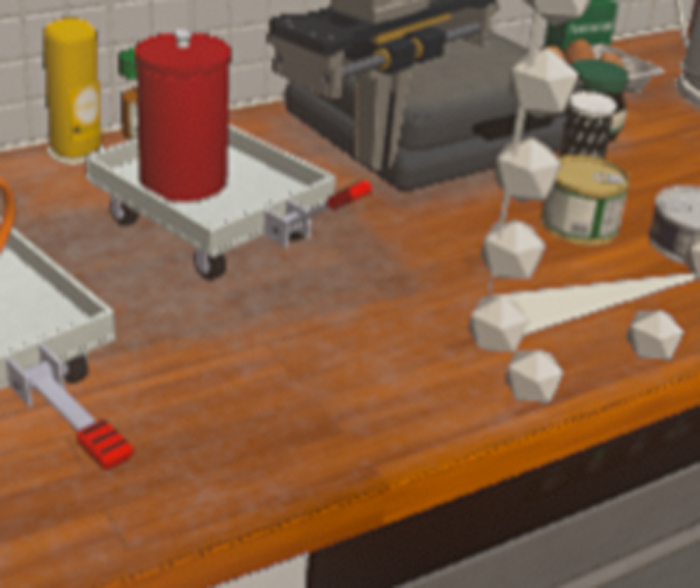

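The gripper's fingertips (about (372,165) in the crop) hang just right of and above the caddy pedal (350,193). I'll shift 7 mm to +y and push down along the arc.

Request:
jog_arm([
  [[0.002,-0.007,0,0,0,0],[0,0,0.008,0,0,0],[0,0,0.008,0,0,0],[0,0,0.008,0,0,0],[-0.002,0,0.008,0,0,0],[-0.002,0,0.008,0,0,0],[-0.002,0,0.008,0,0,0],[0,0,0,0,0,0]],
])

```text
time: 3.05
eef_pos: [491.9, -90.6, 102.9]
orientation: [-0.0, 1.0, -0.0, -0.002]
ft_force: [-0.2, -0.1, -0.6]
opening: 0.4
finger_force: 0.0
```

```bash
python3 - <<'E'
from h import *
cs=read_camera("scene");ct=read_camera("top")
for c in(cs,ct): print(red(c))
p=ctrl.sense();print(p["eef_pos"],p["ft_force"])
a=np.array(cs["image"])[140:240,240:350];b=np.array(ct["image"])[150:250,240:350]
f=lambda x:cv2.resize(x,None,fx=3.6,fy=3.6,interpolation=2)
cv2.imwrite("pics/s2.png",cv2.cvtColor(np.hstack([f(a),f(b)]),cv2.COLOR_RGB2BGR))
for c in(cs,ct):
    X=np.array(c["R"])@(np.array(p["eef_pos"])-[0,0,8])+np.array(c["t"]);s=X[:2]/X[2];k=c["image"].shape[0]/2/np.tan(np.radians(c["fovy"])/2)
    print("tip px",s*(1+c["k1"]*(s@s))*k+[c["cx"],c["cy"]])
E
```

```text
[([507, 102, 5, 8, 32], [509.3, 105.3]), ([218, 132, 34, 60, 1735], [235.0, 160.5]), ([291, 199, 17, 9, 103], [298.8, 202.8]), ([197, 270, 21, 18, 225], [207.2, 278.5])]
[([269, 100, 41, 47, 1411], [287.4, 123.1]), ([164, 232, 12, 16, 160], [169.6, 239.9])]
[493.46128046 -90.46699502 104.1703345 ] [ 0.25469095  0.46162131 -0.53139721]
tip px [300.20128298 197.36981425]
tip px [295.38396374 219.35732758]
```

View pics/s2.png

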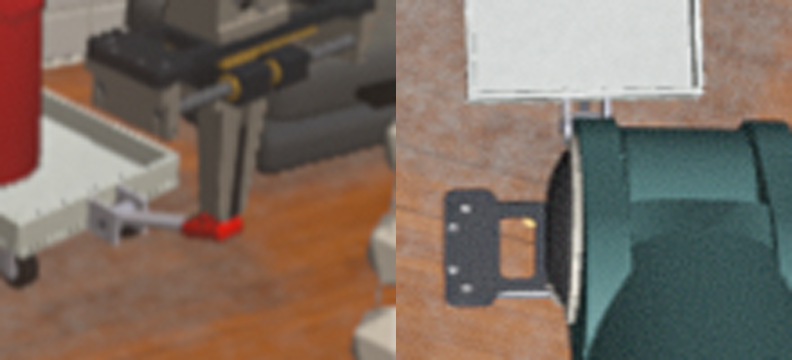

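The scene crop shows the fingertips at (222,218) sitting on the red pedal, which is already lower. The push works, so I'll continue.

Request:
jog_arm([
  [[-0.002,0,0.008,0,0,0],[-0.002,0,0.008,0,0,0],[-0.001,0,0.008,0,0,0],[0,0,0.006,0,0,0],[0,0,0.005,0,0,0]],
])

```text
time: 3.57
eef_pos: [487.4, -90.7, 68.5]
orientation: [0.0, 1.0, -0.0, -0.001]
ft_force: [-2.5, 0.2, 3.9]
opening: 0.0
finger_force: 1.8
```

Request:
jog_arm([
  [[0,0,0.004,0,0,0],[0,0,0.002,0,0,0]],
])

```text
time: 3.73
eef_pos: [487.7, -90.5, 62.7]
orientation: [-0.0, 1.0, -0.0, -0.001]
ft_force: [-2.8, -0.8, 4.0]
opening: 0.2
finger_force: 1.7
```

Request:
jog_arm([
  [[0,0,0.002,0,0,0],[0,0,0.001,0,0,0]],
])

```text
time: 3.9
eef_pos: [488.0, -90.5, 60.7]
orientation: [0.0, 1.0, -0.0, -0.001]
ft_force: [-6.3, 0.3, 15.7]
opening: 0.3
finger_force: 7.8
```

Request:
jog_arm([
  [[0,0,0.001,0,0,0],[0,0,0,0,0,0]],
])

```text
time: 4.07
eef_pos: [488.0, -90.5, 60.6]
orientation: [0.0, 1.0, -0.0, -0.001]
ft_force: [-6.8, -0.2, 15.1]
opening: 0.5
finger_force: 7.7
```

Request:
jog_arm([
  [[0,0,-0.02,0,0,0],[0,0,-0.03,0,0,0],[0,0,-0.03,0,0,0],[0,-0.03,-0.03,0,0,0],[0,-0.035,0,0,0,0],[0,-0.035,0,0,0,0],[0,-0.035,0,0,0,0],[0,0,0,0,0,0]],
], hand=-0.2)

```text
time: 4.73
eef_pos: [488.9, 51.9, 169.8]
orientation: [-0.002, 1.0, 0.005, 0.002]
ft_force: [-0.6, -0.5, 0.1]
opening: 51.9
finger_force: 0.0
```

```bash
python3 - <<'E'
from m import *
from h import *
p=ctrl.sense();print(p["eef_pos"],p["opening"],p["time"])
print(red(cs));print(red(ct))
E
```

```text
caddy ([507, 102, 5, 8, 32], [509.3, 105.4]) ([288, 214, 11, 15, 157], [293.1, 221.0]) [array([ 319.6, -101. ,  382.1]), np.float64(336.7)]
mug ([291, 211, 17, 13, 138], [299.1, 216.9]) ([164, 232, 12, 16, 147], [169.2, 240.3]) [array([396.6, 125.5, 198.3]), np.float64(135.6)]
[488.91008728  45.76645576 169.16669919] 54.50478027447878 4.8333
[([507, 102, 5, 8, 32], [509.3, 105.4]), ([248, 159, 4, 28, 60], [249.4, 169.6]), ([220, 164, 17, 28, 338], [227.8, 177.7]), ([291, 211, 17, 13, 138], [299.1, 216.9]), ([197, 270, 21, 18, 227], [207.2, 278.5])]
[([269, 100, 41, 47, 1413], [287.4, 123.1]), ([288, 214, 11, 15, 157], [293.1, 221.0]), ([164, 232, 12, 16, 147], [169.2, 240.3])]
```

Request:
jog_arm([
  [[-0.008,-0.03,0,0,0,0],[-0.008,-0.03,0,0,0,0],[-0.008,-0.03,0,0,0,0],[-0.008,-0.03,0,0,0,0],[-0.008,-0.03,0,0,0,0],[0,0,0.03,0,0,0],[0,0,0.02,0,0,0],[0,0,0,0,0,0]],
])

```text
time: 5.5
eef_pos: [446.7, 192.1, 115.7]
orientation: [0.001, 1.0, -0.001, -0.003]
ft_force: [-0.9, -0.7, 0.3]
opening: 54.8
finger_force: 0.0
```

```bash
python3 - <<'E'
from h import *
cs=read_camera("scene");ct=read_camera("top")
print(red(ct))
print("caddy",tri(ray(cs,299.1,216.9),ray(ct,293.1,221.0)))
p=ctrl.sense();print(p["eef_pos"],p["opening"])
for c in(cs,ct):
    for y in(0,-p["opening"]/2,p["opening"]/2):
        X=np.array(c["R"])@(np.array(p["eef_pos"])+[0,y,-8])+np.array(c["t"]);s=X[:2]/X[2];k=c["image"].shape[0]/2/np.tan(np.radians(c["fovy"])/2)
        print("tip px",s*(1+c["k1"]*(s@s))*k+[c["cx"],c["cy"]])
a=np.array(cs["image"])[180:310,140:310]
cv2.imwrite("pics/s3.png",cv2.cvtColor(cv2.resize(a,None,fx=4,fy=4,interpolation=2),cv2.COLOR_RGB2BGR))
E
```

```text
[([269, 100, 41, 47, 1411], [287.4, 123.1]), ([288, 214, 11, 15, 159], [293.1, 220.9]), ([165, 237, 6, 11, 57], [167.9, 241.8])]
caddy (array([491.07717486, -89.94539006,  45.59337502]), np.float64(0.13673986471908287))
[448.90270503 192.82785917 118.74373665] 54.94261311549955
tip px [207.72431609 251.49092496]
tip px [220.45225952 245.4013537 ]
tip px [194.40815771 257.85486548]
tip px [165.58621136 240.30877335]
tip px [178.10794426 240.30859892]
tip px [153.1382637  240.29694227]
```

View pics/s3.png

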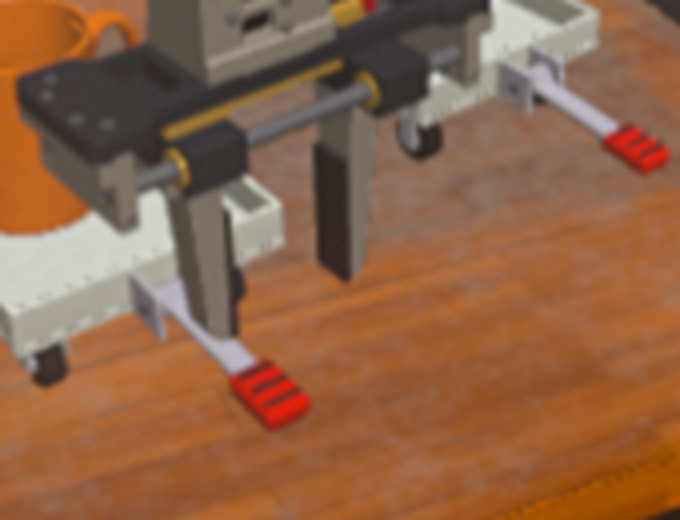

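The crop shows the caddy pedal down at (637,147). The open fingers straddle the mug pedal (270,392) from above. I'll shift 3.5 mm, go down and pinch.

Request:
jog_arm([
  [[0,-0.0035,0,0,0,0],[0,0,0.025,0,0,0],[0,0,0.025,0,0,0],[0,0,0.017,0,0,0],[0,0,0.01,0,0,0],[0,0,0,0,0,0]],
])

```text
time: 6.1
eef_pos: [448.4, 197.0, 41.3]
orientation: [0.0, 1.0, -0.001, -0.001]
ft_force: [-0.9, -1.3, -0.1]
opening: 54.9
finger_force: 0.0
```

Request:
jog_arm([
  [[0,0,0,0,0,0],[0,0,0,0,0,0],[0,0,0,0,0,0],[0,0,0,0,0,0],[0,0,0,0,0,0],[0,0,0,0,0,0]],
], hand=1, squeeze=25)

```text
time: 6.6
eef_pos: [449.1, 197.4, 42.7]
orientation: [-0.0, 1.0, -0.001, 0.001]
ft_force: [1.0, -1.9, 3.2]
opening: 23.9
finger_force: 24.9
```

Request:
jog_arm([
  [[0,0,-0.007,0,0,0],[0,0,-0.007,0,0,0],[0.0013,0,-0.0084,0,0,0],[0.0021,0,-0.0082,0,0,0]],
])

```text
time: 6.93
eef_pos: [452.4, 197.3, 73.3]
orientation: [-0.0, 1.0, -0.001, 0.0]
ft_force: [4.9, -0.1, -7.8]
opening: 23.8
finger_force: 25.0
```

Request:
jog_arm([
  [[0.0029,0,-0.008,0,0,0],[0.0037,0,-0.0076,0,0,0]],
])

```text
time: 7.1
eef_pos: [458.3, 197.1, 88.8]
orientation: [0.0, 1.0, -0.0, -0.0]
ft_force: [3.5, -0.3, -8.7]
opening: 23.9
finger_force: 25.0
```

Request:
jog_arm([
  [[0.0044,0,-0.0073,0,0,0],[0.0052,0,-0.0068,0,0,0],[0.0058,0,-0.0062,0,0,0]],
])

```text
time: 7.35
eef_pos: [472.2, 196.6, 108.5]
orientation: [0.001, 1.0, -0.0, -0.002]
ft_force: [-1.9, -2.1, -6.1]
opening: 24.0
finger_force: 25.0
```

Request:
jog_arm([
  [[0.001,0,-0.001,0,0,0],[0,0,0,0,0,0]],
])

```text
time: 7.52
eef_pos: [473.8, 196.6, 109.9]
orientation: [0.001, 1.0, -0.0, -0.002]
ft_force: [-3.9, -3.1, 2.9]
opening: 24.2
finger_force: 25.0
```

Request:
jog_arm([
  [[0.001,0,-0.001,0,0,0],[0,0,0,0,0,0]],
])

```text
time: 7.68
eef_pos: [474.2, 196.6, 110.3]
orientation: [0.001, 1.0, -0.0, -0.002]
ft_force: [-6.1, -3.3, -0.8]
opening: 24.0
finger_force: 25.1
```

Request:
jog_arm([
  [[0.001,0,-0.002,0,0,0],[0,0,0,0,0,0]],
])

```text
time: 7.85
eef_pos: [475.6, 196.5, 111.8]
orientation: [0.001, 1.0, -0.0, -0.002]
ft_force: [-3.9, -3.5, -6.5]
opening: 23.8
finger_force: 25.0
```

Request:
jog_arm([
  [[0.001,0,-0.002,0,0,0],[0,0,0,0,0,0]],
])

```text
time: 8.02
eef_pos: [475.9, 196.4, 112.4]
orientation: [0.001, 1.0, -0.0, -0.003]
ft_force: [-2.9, -1.4, -21.2]
opening: 23.9
finger_force: 25.0
```

The force jumped to 21 N, so the lever is at its stop. I'll release, retreat and check.

Request:
jog_arm([
  [[0,0,0,0,0,0],[0,0,0,0,0,0],[0,0,0,0,0,0],[0,0,0,0,0,0]],
], hand=-0.2)

```text
time: 8.35
eef_pos: [480.2, 199.0, 116.5]
orientation: [-0.001, 1.0, 0.0, 0.003]
ft_force: [0.1, -0.2, 0.0]
opening: 48.9
finger_force: 0.0
```

Request:
jog_arm([
  [[0,0,-0.02,0,0,0],[0,0,-0.03,0,0,0],[0,0,-0.035,0,0,0],[0,0,-0.035,0,0,0],[0,0.035,0,0,0,0],[0,0.035,0,0,0,0],[0,0.035,0,0,0,0],[0,0.035,0,0,0,0]],
])

```text
time: 9.02
eef_pos: [478.9, 56.5, 236.3]
orientation: [-0.0, 1.0, 0.0, 0.002]
ft_force: [1.1, -0.1, 0.2]
opening: 55.2
finger_force: 0.0
```

```bash
python3 - <<'E'
from h import *
cs=read_camera("scene");ct=read_camera("top")
print(red(cs));print(red(ct));p=ctrl.sense();print(p["eef_pos"],p["opening"],p["time"])
a=np.array(cs["image"])[170:310,100:320]
cv2.imwrite("pics/s4.png",cv2.cvtColor(cv2.resize(a,None,fx=3.5,fy=3.5,interpolation=2),cv2.COLOR_RGB2BGR))
E
```

```text
[([507, 102, 5, 8, 32], [509.3, 105.4]), ([218, 133, 34, 59, 1260], [232.8, 164.4]), ([291, 211, 17, 13, 138], [299.1, 216.9]), ([190, 237, 17, 12, 118], [198.1, 242.6])]
[([269, 100, 41, 47, 1410], [287.4, 123.1]), ([288, 214, 11, 15, 158], [293.1, 221.0]), ([158, 228, 4, 8, 23], [159.3, 232.1])]
[479.05398279  51.85488574 235.86251452] 55.09172152634245 9.1167
```

View pics/s4.png

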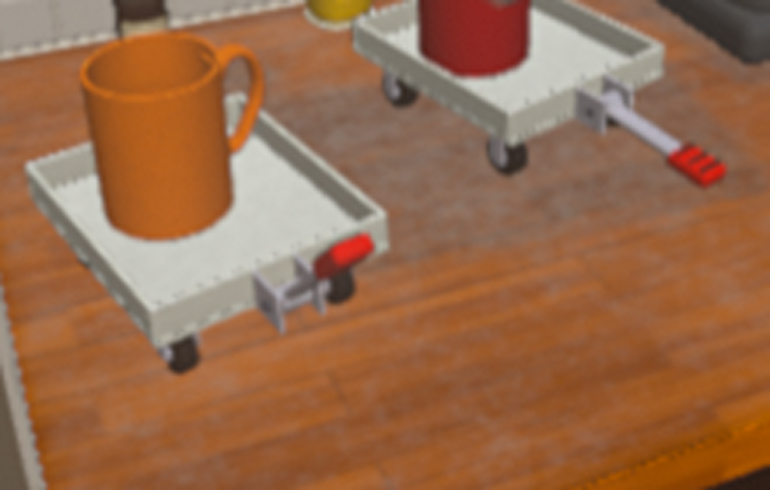

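The crop shows the mug pedal raised at (345,255) and the caddy pedal down at (697,163). I'll clear the top view and measure the mug pedal's height.

Request:
jog_arm([
  [[0,0.035,0,0,0,0],[0,0.035,0,0,0,0],[0,0.035,0,0,0,0],[0,0,0,0,0,0],[0,0,0,0,0,0]],
])

```text
time: 9.53
eef_pos: [478.8, -48.5, 235.5]
orientation: [0.0, 1.0, -0.002, 0.001]
ft_force: [0.2, 0.5, 0.2]
opening: 55.3
finger_force: 0.0
```

```bash
python3 - <<'E'
from h import *
cs=read_camera("scene");ct=read_camera("top")
print(red(cs));T=red(ct);print(T)
b=min(T,key=lambda b:b[1][0]);print(tri(ray(cs,198.1,242.6),ray(ct,*b[1])))
E
```

```text
[([507, 102, 5, 8, 32], [509.3, 105.3]), ([218, 132, 34, 60, 1734], [235.0, 160.6]), ([291, 211, 17, 13, 137], [299.0, 216.9]), ([190, 237, 17, 12, 118], [198.1, 242.6])]
[([269, 100, 41, 47, 1409], [287.3, 123.1]), ([157, 222, 14, 14, 154], [163.9, 228.6])]
(array([474.22319118, 195.37195342, 116.4600015 ]), np.float64(0.1119612379872668))
```

The mug pedal measures z = 116.5 mm against 116 expected when up. The caddy pedal measures 45.6 mm against 47 when down.

```bash
python3 -c "
from h import *
print(job.sign_off())"
```

```text
the job is handed in; nothing more can be done
None
```

The job is handed in: I braked the caddy's tray first by pushing its lever down to the stop (pedal measured at 46 mm), then freed the mug's tray by raising its lever to the stop (pedal at 116 mm), with the arm clear of both.

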